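# Open the spray-gun washer's double-latched lid

### The arm

A 6-joint arm with a two-finger parallel gripper is mounted at the origin on the work surface. World frame = base frame: x ahead of the robot, y to its left, z up, the work surface at z = 0. Lengths are in m, angles in degrees, forces in N, time in s.
With the tool pointing down it reaches from about 0.4 to 0.825 m from the base axis. Payload 7 kg.
Tool frame: the origin (TCP) lies between the finger pads; the fingertips stand 22 mm ahead of it and the grasp point (between the pads) lies 3 mm ahead of it; z points along the fingers, y is the line along which they close (so a half turn about z gives the same grasp; the last joint's range is limited). The gripper opens to 88 mm and grips with 3 to 60 N. Pads are 19 mm wide; open, the fingers measure 130 mm over their backs; the gripper's body (78 mm by 193 mm) begins 47 mm behind the grasp point.
Start: joints at [82.97, 20.546, 0.682, 0, -70.136, -16.507], TCP at [0.27, 0.619, 0.249] pointing down, gripper open.
Joint ranges: [-176.03, 176.03], [-82.01, 121.73], [-58.28, 71.71], [-173.87, 95.51], [-174.79, -0.11], [-173.66, 173.66]. Speed limits (degrees/s): [136.94, 136.94, 172.46, 180, 180, 180].

### API

Orientations are given as [roll, pitch, yaw] about the fixed x, y, z axes, in that order (R = Rz(yaw) Ry(pitch) Rx(roll)).
In Python, from plant import ctrl gives the robot as it stands.
- The arm moves only by the tool apply_moves, never from a script. Its argument "targets" is a list of rows, each an object with "travel": the shift along the tool's x, y, z in mm, a list of three; "roll": the turn about the tool's z in degrees; "jaw": the finger opening in mm, from 0 to 87.6. In form: [{"travel": [tx, ty, tz], "roll": roll, "jaw": jaw}, ...]. A call has 1 to 10 rows; each row shifts and turns the commanded pose from where the row before left it, along the tool's axes as they then stand; what a row does not reach is not made up. A row lasts 1/10 s, in which the tool goes at most 50 mm and 8.59 degrees, less where a joint would pass 70% of its speed; a pose out of reach is approached as far as the arm can. A call with a gripper value outside its range is refused whole. The fingers move at their own pace and stop on an object; the grip force is fixed at half the most. Time passes only in rows, so rows that do not move let the fingers close. It gives the time, the measured TCP pose, the force, the opening and the grip force at its end, in the units of the state.
- ctrl.get_obs(): the state, without advancing time (a new reading comes with each control period).
- ctrl.snapshot(name): name is "scene" or "top"; returns the picture (480x640x3 uint8, red, green, blue); there is no depth.
- ctrl.calibration(name): a dict with "K" (3x3 intrinsics, pixels), "dist_coeffs" ([k1, k2, p1, p2, k3] as OpenCV has them; the pictures are not rectified), "extrinsics" (4x4, takes a point from camera to world coordinates). Camera axes: x right, y down, z forward; pixel columns grow to the right and rows downward; lengths in m; the calibration is good to about 2 mm. A picture is of the moment at which its call begins. calibration takes no time and is no camera call.
- ctrl.close_job(): hands the job in; it is judged then, once.
The state is a dict: "clock": time; "joint_pos": joint angles; "qvel": joint speeds; "tau": joint torques, N m; "tool_pos": TCP position; "orientation": TCP orientation; "force": force on the tool from outside, world axes, zero at the start; "moment": the same for the moment, N m; "opening": finger opening in m; "gripper_force": force on a finger pad.
Only numpy, scipy, OpenCV 4.12 (cv2) and the standard library are available. Lean on these libraries where they do the work, as an engineer would, in place of code of your own. Each camera call takes 0.05 s, during which the arm holds its last target. There are 200 camera calls.

### The job

Open the spray-gun washer so the guns can be taken out: give the T-handle its quarter turn to release the main latch, gently raise the lid a little and let go, so that its strut holds it ajar against the safety catch, then feel under the front edge for the catch's small finger tab and push it gently sideways, away from the T-handle, just until the lid comes free, without forcing it against its stop. Draw back and let the strut carry the lid up to its open stop; leave the tins and the cup beside the washer where they stand.

Things in the scene. Friction and masses are not known exactly. Their poses are not given: they have to be found in the camera images.
- washer: Bench-top spray-gun washer, a stainless tank 300 deep (x) x 380 wide (y), rim 185 mm high, fixed to the bench. Origin: centre of its underside on the bench; x points to its rear, so its front wall faces -x at x=-150 mm, +y is the left as seen by the robot. Its steel lid, 340 x 400 mm, top 200 mm high when shut, overhangs the front wall by 40 mm and is hinged on the rear rim.
- latch_grip (a point): Middle of the bar of the black T-handle on the lid top. Bar 64 long x 14 thick x 22 mm tall, top 38 mm and underside 16 mm above the lid, on the lid's centre line 65 mm behind its front edge. Locked, the bar lies along the front edge (machine y); this point's x axis is square to the bar, its z is the turning axis. It rises with the lid.
- latch (a joint): Main latch T-handle angle, rad, anticlockwise from above positive: 0 to 0.15 at the start (locked), stop at 1.5; from about 1.2 its tongue is clear of the tank, fully released is 1.3 or more. Stiff (0.12 N m of friction), stays where left.
- catch_base: Safety catch on the tank's front wall under the lid's overhang, left of the T-handle. Fixed backing 110 wide x 60 mm tall, origin at machine (-150, +90, 0) mm, axes as washer. A plate, screwed on through slots so that it sits anywhere up to 20 mm either side of the middle, carries a flat sprung hook on an upright pin (11 mm in front of the wall); the hook holds a staple hanging from the lid.
- catch_tab (a point): Point on the hook's finger tab, 5 mm from its end, IF the plate were central (fixed point; the real tab is up to 20 mm either side along y). Tab: steel strip 6 wide (y), 166-178 mm up, ends 10 mm past the lid skirt; the ajar staple starts 11 mm behind the point (+x). Pushed to +y it gives from 2.5 N, frees the lid after 6 to 10 mm (4-5 N; more nearer its end), solid stop 3-4 mm on, springs back.
- paint_tin: Round 1 litre paint tin, 104 diameter x 125 mm tall, loose, right of the washer. Origin: centre of its underside. Leave alone.
- hardener_can: Round hardener can with a red screw cap, 86 diameter x 170 mm tall, loose, left of the washer. Origin: centre of its underside. Leave alone.
- mix_cup: White plastic mixing cup, 90 diameter x 110 mm tall, loose, right of the washer. Origin: centre of its underside. Leave alone.
- lid: Steel lid, 340 x 400 x 18 mm. Origin: middle of its front edge, 10 mm below its top, 190 mm up when shut; x to the rear, z up; skirt reaches 8 mm lower. Hinge along y 340 mm behind. Ajar on the catch: raised 0.073 rad, origin 25 mm higher. Over-centre gas strut: below 0.04 rad it sinks shut, above it floats up (1-4 N at the front); once free it swings up to its stop at 1.15 rad.

How it is judged (in metres and radians):
On the way, in this order (a step that is already met when the one before it is completed fails the run):
1. the T-handle is turned about a quarter turn while the lid is still down (value of joint latch above 1.3 rad and angle between lid's own z axis and vertical below 0.03 rad), for 0.1 s.
2. the lid stands ajar, held by the safety catch, with the fingers off it (angle between lid's own z axis and vertical between 0.06 and 0.095 rad and contact force between the fingers and lid below 0.5 N), for 0.3 s.
At the end, for the whole second after the job is handed in: The lid stands still at its open stop (raised at least 60 degrees) with the T-handle left in its released, quarter-turned place (angle between lid's own z axis and vertical above 1.05 rad and angular speed of lid below 0.05 rad/s and value of joint latch above 1.2 rad); the robot touches nothing.
It fails at once if the safety catch is forced: the fingers or the arm press on it with more than 16 N (contact force between any of the fingers, the arm and catch_base above 16 N).
It fails at once if the lid is wrenched against its safety catch with more than 30 N (contact force between lid and catch_base above 30 N).
It fails at once if a tin or the cup is pushed more than 25 mm (distance of any of paint_tin, hardener_can, mix_cup from where it was at the start of the episode above 0.025 m).
It also fails if it takes over 58 s, if anything falls off the work surface, if the arm or the gripper's body presses on something with over 40 N, if the wrist force passes 120 N, or if a joint passes its speed limit or range.

## Working session

There is one attempt and no reset: what is moved stays moved. The work goes in short steps, Python scripts to look and compute and a tool call to move; the robot and the scene stay as the last step left them, time stands still between calls to the robot, and variables do not carry over. Pictures are saved under pics/ and viewed, at most 10 in all, crops included, and the job is handed in when it is done.

Besides the shell and the picture viewer there is one more tool, called after "Call:" as name(argument=value, ...), one argument or row to a line, values as JSON. apply_moves: Moves the arm, as the interface text tells. Its arguments: {"type":"object","properties":{"targets":{"type":"array","items":{"type":"object","properties":{"travel":{"type":"array","items":{"type":"number"}},"roll":{"type":"number"},"jaw":{"type":"number"}}}}},"required":["targets"]}

```bash
mkdir -p pics; ls; cat > h.py <<'E'
import numpy as np, cv2
from plant import ctrl
def proj(n,P):
    c=ctrl.calibration(n);T=np.linalg.inv(np.array(c["extrinsics"]))
    return cv2.projectPoints(np.array(P,float).reshape(-1,3),cv2.Rodrigues(T[:3,:3])[0],T[:3,3],np.array(c["K"],float),np.array(c["dist_coeffs"],float))[0][:,0]
def plane(n,uv,z):
    c=ctrl.calibration(n);E=np.array(c["extrinsics"])
    p=cv2.undistortPoints(np.array(uv,float).reshape(-1,1,2),np.array(c["K"],float),np.array(c["dist_coeffs"],float))[:,0]
    d=np.c_[p,np.ones(len(p))]@E[:3,:3].T
    return E[:3,3]+d*((z-E[2,3])/d[:,2])[:,None]
def snap(n,f):
    im=ctrl.snapshot(n);cv2.imwrite("pics/"+f,im[:,:,::-1]);return im
E
python3 - <<'E'
from h import *
for n in("scene","top"):
    snap(n,n+"0.png");E=np.array(ctrl.calibration(n)["extrinsics"]);print(n,E.round(3).tolist())
print(ctrl.get_obs())
E
```

```text
pics
scene [[0.301, 0.91, -0.285, 0.937], [0.954, -0.288, 0.086, -0.082], [-0.004, -0.298, -0.955, 1.247], [0.0, 0.0, 0.0, 1.0]]
top [[-0.015, -0.986, 0.167, 0.475], [-0.999, 0.023, 0.046, -0.017], [-0.049, -0.166, -0.985, 0.937], [0.0, 0.0, 0.0, 1.0]]
{'clock': 0.1, 'joint_pos': array([ 8.29687212e+01,  2.05862200e+01,  6.38361709e-01, -1.83551524e-02,
       -7.01368384e+01, -1.65051524e+01]), 'qvel': array([ 0.02128438, -0.10670605,  0.21080734,  0.12194424, -0.02016752,
        0.04297451]), 'tau': array([-8.60187629e-04, -5.84166920e+01,  2.93750328e+01,  7.01557115e+00,
        1.01182310e-02, -5.81777613e-05]), 'tool_pos': array([0.26942306, 0.61844145, 0.24772194]), 'orientation': array([ 1.79913891e+02, -7.51977961e-03, -2.35426750e+01]), 'force': array([-0.16298174, -0.13579121, -0.51999708]), 'moment': array([-0.0150233 ,  0.01106   ,  0.04689885]), 'gripper_force': 0.0, 'opening': 0.0877982568774569}
```

View pics/scene0.png

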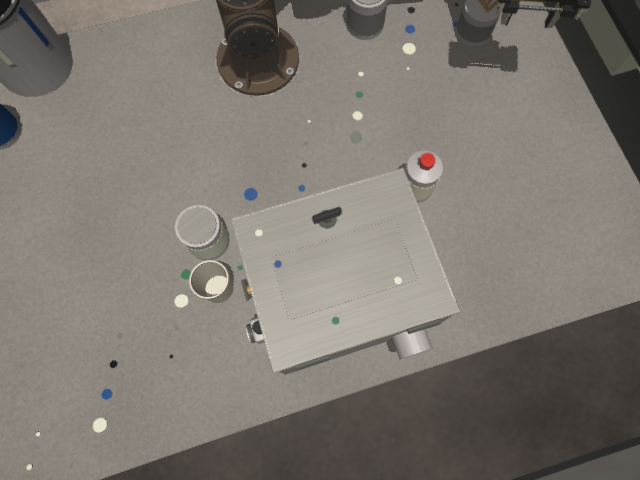

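View pics/top0.png

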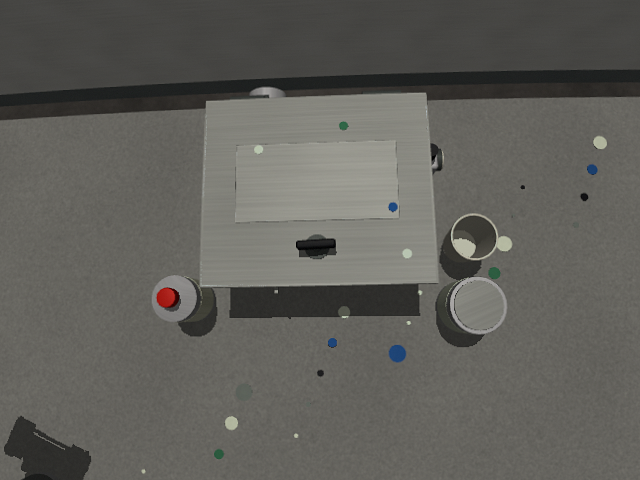

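The scene view shows the locked lid with corners (234,219), (407,170), (458,312), (274,371), and the T-bar at (327,215). In the top view the lid corners are (201,287), (438,283), (427,94), (206,101), the T-bar is at (316,244), and the can (left) and tin and cup (right) stand close by.

```bash
python3 - <<'E'
from h import *
for n,uv,hd in(("scene",[(407,170),(234,219),(274,371),(458,312)],(327,213)),("top",[(201,287),(438,283),(427,94),(206,101)],(316,242))):
    P=plane(n,uv,0.2);print(n,P.round(4)[:,:2].tolist())
    f=P[1]-P[0];print("w,d",np.linalg.norm(f),np.linalg.norm(P[2]-P[1]),np.linalg.norm(P[3]-P[0]))
    x=(P[2]+P[3]-P[0]-P[1])/2;print("yaw",np.degrees(np.arctan2(x[1],x[0])),np.degrees(np.arctan2(f[0],-f[1])),"frontmid",(P[0]+P[1])/2,"handle",plane(n,[hd],.238))
print("can",plane("top",[(168,298)],.17),"tin",plane("top",[(478,305)],.125),"cup",plane("top",[(475,237)],.11))
im=cv2.imread("pics/top0.png")
a=cv2.resize(im[265:330,190:330],None,fx=5.7,fy=5.7,interpolation=cv2.INTER_CUBIC)
im=cv2.imread("pics/scene0.png")
b=cv2.resize(im[160:220,300:440],None,fx=5.7,fy=5.7,interpolation=cv2.INTER_CUBIC)[:229]
a=cv2.convertScaleAbs(a,alpha=1.5);cv2.imwrite("pics/c0.png",np.vstack([a[:370],b]))
E
```

```text
scene [[0.5324, 0.2301], [0.5279, -0.1691], [0.862, -0.1724], [0.8628, 0.2195]]
w,d 0.39920495622979146 0.3341335217796629 0.33060058844695484
yaw -1.1939378995296317 -0.6371162023111675 frontmid [0.53013196 0.03047102 0.2       ] handle [[0.58889458 0.02424608 0.238     ]]
top [[0.5236, 0.2203], [0.5231, -0.1755], [0.8591, -0.177], [0.8616, 0.2226]]
w,d 0.39581436935147735 0.3359873358199102 0.3380452573557939
yaw 0.0805743412654023 -0.05921064648360029 frontmid [0.52334575 0.02236547 0.2       ] handle [[0.5898842  0.02260866 0.238     ]]
can [[0.50699273 0.28902777 0.17      ]] tin [[ 0.48695841 -0.26140874  0.125     ]] cup [[ 0.61367228 -0.26915508  0.11      ]]
```

View pics/c0.png

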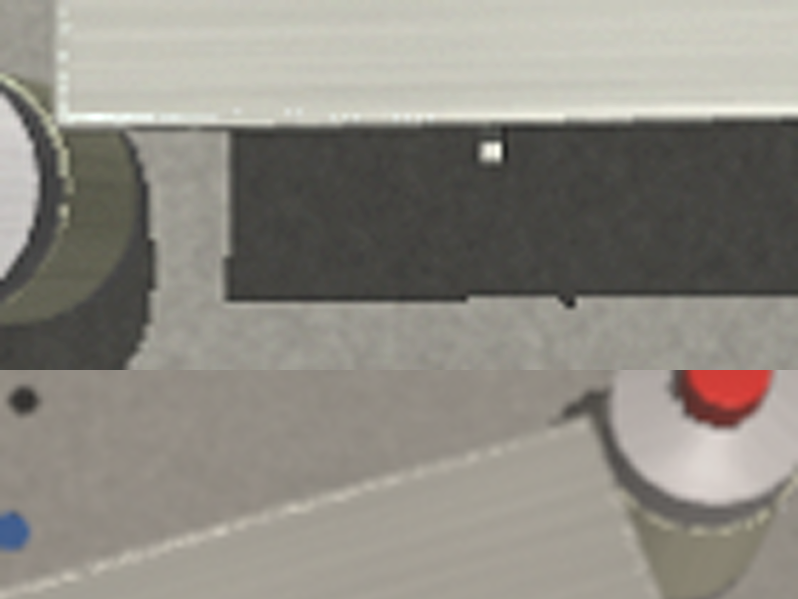

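The bright square at zoom (490,151), which is full picture (276,291.5), is lit and about 3.5 px wide, right at the lid's front edge. It matches the tab end. Both views put the handle near (0.589, 0.023). I'll compute the tab position and start moving.

```bash
cat >> h.py <<'E'
def go(goal):
    o=ctrl.get_obs();R=__import__("scipy.spatial.transform",fromlist=["x"]).Rotation.from_euler("xyz",o["orientation"],degrees=True).as_matrix()
    print("t",o["clock"],"tcp",o["tool_pos"].round(4),"rpy",o["orientation"].round(2),"F",o["force"].round(2),"tool mm",(R.T@(np.array(goal)-o["tool_pos"])*1000).round(1))
E
python3 - <<'E'
from h import *
print(plane("top",[(276,291.5),(274.5,289.5),(277.7,293)],.178).round(4))
print(proj("top",[[.519,.113,.178],[.514,.113,.172]]))
E
```

```text
[[0.5153 0.0958 0.178 ]
 [0.5188 0.0984 0.178 ]
 [0.5127 0.0929 0.178 ]]
[[266.08894759 289.50032868]
 [266.66491448 292.59238561]]
```

Call:
apply_moves(
  targets=[
    {"travel": [0, 0, -10], "roll": 7.8, "jaw": 70},
    {"travel": [0, 0, -10], "roll": 7.8, "jaw": 70},
    {"travel": [0, 0, -10], "roll": 7.8, "jaw": 70},
    {"travel": [0, 0, -10], "roll": 7.8, "jaw": 70},
    {"travel": [0, 0, -10], "roll": 7.8, "jaw": 70},
    {"travel": [0, 0, 0], "roll": 7.8, "jaw": 70},
    {"travel": [0, 0, 0], "roll": 7.8, "jaw": 70},
    {"travel": [0, 0, 0], "roll": 7.9, "jaw": 70},
    {"travel": [0, 0, 0], "roll": 0, "jaw": 70},
  ],
)

```text
clock: 1.0
tool_pos: [0.2695, 0.6186, 0.2981]
orientation: [180.0, -0.0, -86.2]
force: [-0.3, -0.2, 1.0]
opening: 0.0699
gripper_force: 0.0
```

```bash
python3 -c "
from h import *
go([.589,.0232,.298])"
```

```text
t 1.0 tcp [0.2695 0.6186 0.2981] rpy [ 1.7998e+02 -5.0000e-02 -8.6160e+01] F [-0.34 -0.24  0.97] tool mm [ 6.155e+02 -2.790e+02  4.000e-01]
```

Call:
apply_moves(
  targets=[
    {"travel": [41, -18.6, 0], "roll": 0, "jaw": 70},
    {"travel": [41, -18.6, 0], "roll": 0, "jaw": 70},
    {"travel": [41, -18.6, 0], "roll": 0, "jaw": 70},
    {"travel": [41, -18.6, 0], "roll": 0, "jaw": 70},
    {"travel": [41, -18.6, 0], "roll": 0, "jaw": 70},
    {"travel": [41, -18.6, 0], "roll": 0, "jaw": 70},
    {"travel": [41, -18.6, 0], "roll": 0, "jaw": 70},
    {"travel": [41, -18.6, 0], "roll": 0, "jaw": 70},
    {"travel": [41, -18.6, 0], "roll": 0, "jaw": 70},
    {"travel": [41, -18.6, 0], "roll": 0, "jaw": 70},
  ],
)

```text
clock: 2.0
tool_pos: [0.4839, 0.2209, 0.2987]
orientation: [-180.0, 0.0, -85.7]
force: [-0.1, 0.5, 0.8]
opening: 0.0699
gripper_force: 0.0
```

Call:
apply_moves(
  targets=[
    {"travel": [41, -18.6, 0], "roll": 0, "jaw": 70},
    {"travel": [41, -18.6, 0], "roll": 0, "jaw": 70},
    {"travel": [41, -18.6, 0], "roll": 0, "jaw": 70},
    {"travel": [41, -18.6, 0], "roll": 0, "jaw": 70},
    {"travel": [41, -18.6, 0], "roll": 0, "jaw": 70},
    {"travel": [0, 0, 0], "roll": 0, "jaw": 70},
    {"travel": [0, 0, 0], "roll": 0, "jaw": 70},
  ],
)

```text
clock: 2.7
tool_pos: [0.5905, 0.0234, 0.2978]
orientation: [179.9, -0.0, -86.0]
force: [-0.2, 0.5, 0.2]
opening: 0.0696
gripper_force: 0.0
```

```bash
python3 -c "
from h import *
go([.589,.0232,.239])
snap('scene','s1.png')
im=cv2.imread('pics/s1.png');cv2.imwrite('pics/s1c.png',cv2.resize(im[130:330,200:440],None,fx=2.5,fy=2.5))"
```

```text
t 2.7 tcp [0.5905 0.0234 0.2978] rpy [ 1.7993e+02 -1.0000e-02 -8.5990e+01] F [-0.19  0.51  0.18] tool mm [ 0.1  1.4 58.8]
```

View pics/s1c.png

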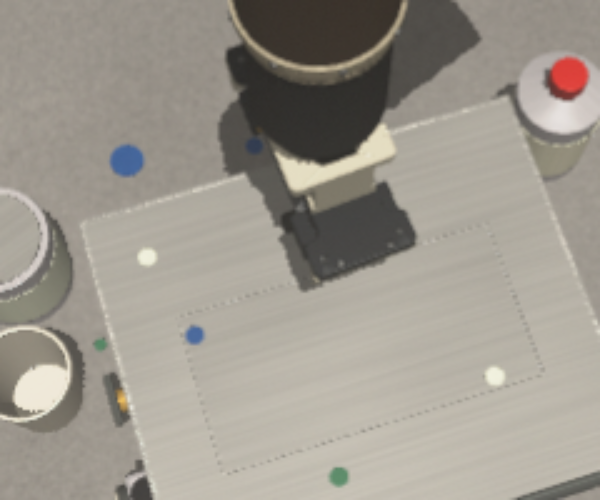

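The crop shows the gripper centred over the handle, hiding it, with nothing in the way below. I'll descend and close.

Call:
apply_moves(
  targets=[
    {"travel": [0, 0.8, 15], "roll": 0, "jaw": 70},
    {"travel": [0, 0, 15], "roll": 0, "jaw": 70},
    {"travel": [0, 0, 15], "roll": 0, "jaw": 70},
    {"travel": [0, 0, 13], "roll": 0, "jaw": 70},
    {"travel": [0, 0, 0], "roll": 0, "jaw": 40},
    {"travel": [0, 0, 0], "roll": 0, "jaw": 20},
    {"travel": [0, 0, 0], "roll": 0, "jaw": 10},
    {"travel": [0, 0, 0], "roll": 0, "jaw": 8},
    {"travel": [0, 0, 0], "roll": 0, "jaw": 8},
    {"travel": [0, 0, 0], "roll": 0, "jaw": 8},
  ],
)

```text
clock: 3.75
tool_pos: [0.5897, 0.0245, 0.2409]
orientation: [-180.0, 0.0, -86.0]
force: [-0.3, 0.1, -1.1]
opening: 0.0277
gripper_force: 0.0
```

Call:
apply_moves(
  targets=[
    {"travel": [0, 0, 0], "roll": 0, "jaw": 8},
    {"travel": [0, 0, 0], "roll": 0, "jaw": 8},
    {"travel": [0, 0, 0], "roll": 0, "jaw": 8},
    {"travel": [0, 0, 0], "roll": 0, "jaw": 8},
  ],
)

```text
clock: 4.15
tool_pos: [0.5883, 0.0243, 0.2406]
orientation: [179.9, -0.0, -86.1]
force: [-5.7, 1.4, 4.5]
opening: 0.0137
gripper_force: 29.8
```

Call:
apply_moves(
  targets=[
    {"travel": [0, 1, 0], "roll": 0, "jaw": 8},
    {"travel": [0, 0, 0], "roll": -5, "jaw": 8},
    {"travel": [0, 0, 0], "roll": -5, "jaw": 8},
    {"travel": [0, 0, 0], "roll": -5, "jaw": 8},
    {"travel": [0, 0, 0], "roll": -5, "jaw": 8},
    {"travel": [0, 0, 0], "roll": -5, "jaw": 8},
    {"travel": [0, 0, 0], "roll": -5, "jaw": 8},
  ],
)

```text
clock: 4.85
tool_pos: [0.5875, 0.024, 0.2406]
orientation: [179.9, 0.0, -55.9]
force: [-6.2, 0.1, 3.4]
opening: 0.0133
gripper_force: 29.8
```

Call:
apply_moves(
  targets=[
    {"travel": [-0.6, 0.8, 0], "roll": -6, "jaw": 8},
    {"travel": [0, 0, 0], "roll": -6, "jaw": 8},
    {"travel": [0, 0, 0], "roll": -6, "jaw": 8},
    {"travel": [0, 0, 0], "roll": -6, "jaw": 8},
    {"travel": [0, 0, 0], "roll": -6, "jaw": 8},
    {"travel": [0, 0, 0], "roll": -6, "jaw": 8},
    {"travel": [0, 0, 0], "roll": -6, "jaw": 8},
    {"travel": [0, 0, 0], "roll": -6, "jaw": 8},
    {"travel": [0, 0, 0], "roll": 0, "jaw": 8},
    {"travel": [0, 0, 0], "roll": 0, "jaw": 8},
  ],
)

```text
clock: 5.85
tool_pos: [0.5868, 0.0231, 0.2406]
orientation: [179.9, 0.1, -8.0]
force: [-3.3, -5.5, 1.7]
opening: 0.014
gripper_force: 29.9
```

```bash
python3 -c "
from h import *
o=ctrl.get_obs();print(o['moment'],o['force'],o['orientation'],o['opening'])"
```

```text
[-1.79044     1.08710591  0.13428116] [-3.31310749 -5.53391059  1.67150344] [ 1.79867288e+02  7.79548250e-02 -8.03370990e+00] 0.013986417151797602
```

Call:
apply_moves(
  targets=[
    {"travel": [0, 0, -2], "roll": 0, "jaw": 8},
    {"travel": [0, 0, -2], "roll": 0, "jaw": 8},
    {"travel": [0, 0, -2], "roll": 0, "jaw": 8},
    {"travel": [0, 0, -2], "roll": 0, "jaw": 8},
    {"travel": [0, 0, -2], "roll": 0, "jaw": 8},
    {"travel": [0, 0, -1.5], "roll": 0, "jaw": 8},
    {"travel": [0, 0, -1.5], "roll": 0, "jaw": 8},
    {"travel": [0, 0, -1], "roll": 0, "jaw": 8},
    {"travel": [0, 0, -1], "roll": 0, "jaw": 8},
    {"travel": [0, 0, 0], "roll": 0, "jaw": 8},
  ],
)

```text
clock: 6.85
tool_pos: [0.5889, 0.0232, 0.256]
orientation: [179.9, -0.1, -8.1]
force: [4.9, -6.8, -0.6]
opening: 0.014
gripper_force: 30.0
```

Call:
apply_moves(
  targets=[
    {"travel": [0, 0, 0], "roll": 0, "jaw": 25},
    {"travel": [0, 0, 0], "roll": 0, "jaw": 45},
    {"travel": [0, 0, 0], "roll": 0, "jaw": 50},
    {"travel": [0, 0, 0], "roll": 0, "jaw": 50},
    {"travel": [0, 0, -10], "roll": 0, "jaw": 50},
    {"travel": [0, 0, -20], "roll": 0, "jaw": 50},
    {"travel": [0, 0, -20], "roll": 0, "jaw": 50},
    {"travel": [0, 0, -20], "roll": 0, "jaw": 50},
    {"travel": [0, 0, -10], "roll": 0, "jaw": 50},
  ],
)

```text
clock: 7.75
tool_pos: [0.5882, 0.0246, 0.3383]
orientation: [-179.9, -0.2, -8.0]
force: [-0.3, 0.3, 0.2]
opening: 0.0499
gripper_force: 0.0
```

Call:
apply_moves(
  targets=[
    {"travel": [-40, 0, 0], "roll": -4, "jaw": 50},
    {"travel": [-40, 0, 0], "roll": -4, "jaw": 50},
    {"travel": [-40, 0, 0], "roll": 0, "jaw": 50},
    {"travel": [-25, 0, 0], "roll": 0, "jaw": 50},
    {"travel": [0, 0, 0], "roll": 0, "jaw": 50},
  ],
)

```text
clock: 8.25
tool_pos: [0.4405, 0.0326, 0.3367]
orientation: [-179.9, -0.1, 0.0]
force: [0.9, -0.1, 1.0]
opening: 0.0498
gripper_force: 0.0
```

```bash
python3 -c "
from h import *
go([.5125,.123,.191])
snap('top','t2.png');snap('scene','s2.png')
a=cv2.imread('pics/t2.png')[230:330,200:350];b=cv2.imread('pics/s2.png')[140:240,290:440]
r=lambda i:cv2.resize(i,(750,500))[:, :]
v=np.vstack([cv2.resize(a,None,fx=4,fy=3,interpolation=2),cv2.resize(b,None,fx=4,fy=3,interpolation=2)]);cv2.imwrite('pics/c2.png',v)"
```

```text
t 8.25 tcp [0.4405 0.0326 0.3367] rpy [-1.799e+02 -1.100e-01  2.000e-02] F [ 0.87 -0.06  1.02] tool mm [ 71.7 -90.1 146. ]
```

View pics/c2.png

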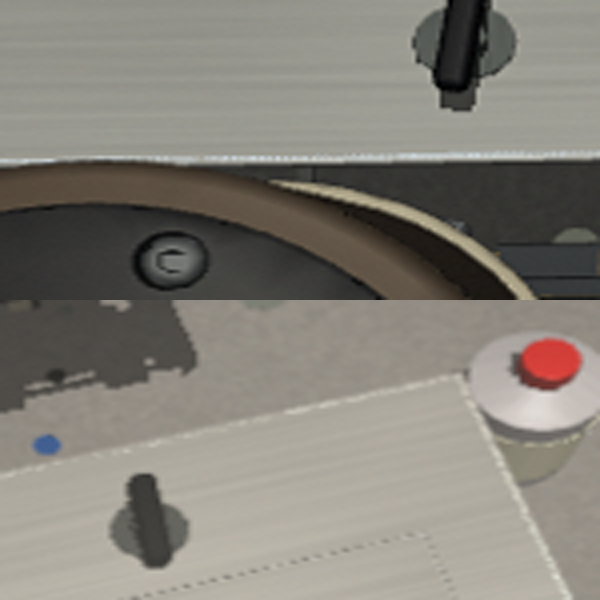

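View pics/t2.png

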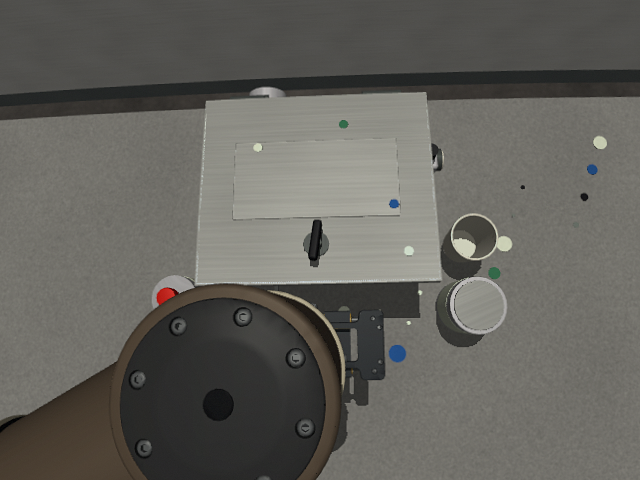

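The top view shows the bar turned about 83° at (315,243) and the lid ajar (front edge 197–441, wider than before). The arm hides the tab. I'll use the measured tab at y≈0.096 and the front edge at x≈0.522: lower in front of the lid, with the right finger just right of the tab.

Call:
apply_moves(
  targets=[
    {"travel": [3, -30, 0], "roll": 0, "jaw": 80},
    {"travel": [3, -30, 0], "roll": 0, "jaw": 80},
    {"travel": [3, -30, 0], "roll": 0, "jaw": 80},
    {"travel": [0, 0, 30], "roll": 0, "jaw": 80},
    {"travel": [0, 0, 35], "roll": 0, "jaw": 80},
    {"travel": [0, 0, 35], "roll": 0, "jaw": 80},
    {"travel": [0, 0, 30], "roll": 0, "jaw": 80},
    {"travel": [0, 0, 15], "roll": 0, "jaw": 80},
    {"travel": [0, 0, 0], "roll": 0, "jaw": 80},
    {"travel": [0, 0, 0], "roll": 0, "jaw": 80},
  ],
)

```text
clock: 9.35
tool_pos: [0.453, 0.1231, 0.1906]
orientation: [179.9, 0.0, -0.0]
force: [-0.8, -0.5, 0.5]
opening: 0.0796
gripper_force: 0.0
```

```bash
python3 -c "
from h import *
go([.510,.123,.192])
print(plane('top',[(197,283),(441,281)],.225),plane('scene',[(405,159)],.225))
snap('top','t3.png');a=cv2.imread('pics/t3.png')[220:380,170:370];cv2.imwrite('pics/c3.png',cv2.resize(a,None,fx=3.5,fy=3.5,interpolation=2))"
```

```text
t 9.35 tcp [0.453  0.1231 0.1906] rpy [ 1.7995e+02  3.0000e-02 -4.0000e-02] F [-0.76 -0.53  0.46] tool mm [57.   0.  -1.4]
[[ 0.5285134   0.21910396  0.225     ]
 [ 0.52457239 -0.17510458  0.225     ]] [[0.51585087 0.22750165 0.225     ]]
```

View pics/c3.png

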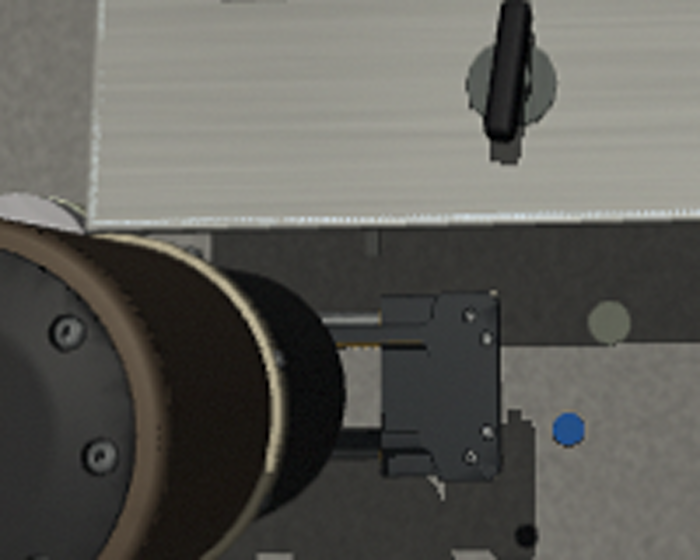

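The tab shows as a grey strip at crop (372,243), which is full (276.3,289.4), with its end at row 292.9. That agrees with the first measurement. The right-finger side (jaw end at crop x≈500 is the body) sits right of the tab. I'll advance toward the skirt.

Call:
apply_moves(
  targets=[
    {"travel": [15, 0, -0.5], "roll": 0, "jaw": 80},
    {"travel": [15, 0, -0.5], "roll": 0, "jaw": 80},
    {"travel": [10, 0, 0], "roll": 0, "jaw": 80},
    {"travel": [5, 0, 0], "roll": 0, "jaw": 80},
    {"travel": [4, 0, 0], "roll": 0, "jaw": 80},
    {"travel": [3, 0, 0], "roll": 0, "jaw": 80},
    {"travel": [3, 0, 0], "roll": 0, "jaw": 80},
    {"travel": [1, 0, 0], "roll": 0, "jaw": 80},
    {"travel": [0, 0, 0], "roll": 0, "jaw": 80},
    {"travel": [0, 0, 0], "roll": 0, "jaw": 80},
  ],
)

```text
clock: 10.4
tool_pos: [0.508, 0.1229, 0.1916]
orientation: [-180.0, -0.0, -0.0]
force: [-0.1, 0.7, 0.1]
opening: 0.08
gripper_force: 0.0
```

Call:
apply_moves(
  targets=[
    {"travel": [1, -2, 0], "roll": 0, "jaw": 80},
    {"travel": [0.5, -2, 0], "roll": 0, "jaw": 80},
    {"travel": [0, -2, 0], "roll": 0, "jaw": 80},
    {"travel": [0, 0, 0], "roll": 0, "jaw": 80},
    {"travel": [0, 0, 0], "roll": 0, "jaw": 80},
  ],
)

```text
clock: 10.9
tool_pos: [0.5096, 0.129, 0.1916]
orientation: [180.0, 0.0, -0.0]
force: [1.1, -0.5, -0.1]
opening: 0.0798
gripper_force: 0.0
```

Call:
apply_moves(
  targets=[
    {"travel": [0, -1, 0], "roll": 0, "jaw": 80},
    {"travel": [0, -1, 0], "roll": 0, "jaw": 80},
    {"travel": [0, 0, 0], "roll": 0, "jaw": 80},
    {"travel": [0, 0, 0], "roll": 0, "jaw": 80},
  ],
)

```text
clock: 11.3
tool_pos: [0.5096, 0.1309, 0.1915]
orientation: [180.0, 0.0, -0.0]
force: [-0.1, -0.0, -0.4]
opening: 0.0803
gripper_force: 0.0
```

Call:
apply_moves(
  targets=[
    {"travel": [0, -1, 0], "roll": 0, "jaw": 80},
    {"travel": [0, -1, 0], "roll": 0, "jaw": 80},
    {"travel": [0, 0, 0], "roll": 0, "jaw": 80},
    {"travel": [0, 0, 0], "roll": 0, "jaw": 80},
  ],
)

```text
clock: 11.7
tool_pos: [0.5096, 0.1326, 0.1915]
orientation: [180.0, 0.0, -0.0]
force: [-0.3, -3.0, -0.3]
opening: 0.0799
gripper_force: 1.4
```

Contact is at face y≈0.0926, as measured (3 N). I'll push on in small steps.

Call:
apply_moves(
  targets=[
    {"travel": [0, -1, 0], "roll": 0, "jaw": 80},
    {"travel": [0, -1, 0], "roll": 0, "jaw": 80},
    {"travel": [0, -1, 0], "roll": 0, "jaw": 80},
    {"travel": [0, -1, 0], "roll": 0, "jaw": 80},
    {"travel": [0, 0, 0], "roll": 0, "jaw": 80},
    {"travel": [0, 0, 0], "roll": 0, "jaw": 80},
  ],
)

```text
clock: 12.3
tool_pos: [0.5095, 0.1369, 0.1915]
orientation: [180.0, 0.0, -0.0]
force: [0.1, -4.8, -0.9]
opening: 0.0799
gripper_force: 1.9
```

Call:
apply_moves(
  targets=[
    {"travel": [0, -1, 0], "roll": 0, "jaw": 80},
    {"travel": [0, 0, 0], "roll": 0, "jaw": 80},
    {"travel": [0, 0, 0], "roll": 0, "jaw": 80},
    {"travel": [0, 0, 0], "roll": 0, "jaw": 80},
  ],
)

```text
clock: 12.7
tool_pos: [0.5096, 0.1379, 0.1915]
orientation: [180.0, 0.0, -0.0]
force: [-1.2, -4.4, 0.7]
opening: 0.08
gripper_force: 2.0
```

Call:
apply_moves(
  targets=[
    {"travel": [0, -1, 0], "roll": 0, "jaw": 80},
    {"travel": [0, 0, 0], "roll": 0, "jaw": 80},
    {"travel": [0, 0, 0], "roll": 0, "jaw": 80},
    {"travel": [0, 0, 0], "roll": 0, "jaw": 80},
  ],
)

```text
clock: 13.1
tool_pos: [0.5097, 0.1389, 0.1916]
orientation: [-180.0, 0.0, -0.0]
force: [0.1, -4.7, 0.2]
opening: 0.08
gripper_force: 2.1
```

Call:
apply_moves(
  targets=[
    {"travel": [0, -1, 0], "roll": 0, "jaw": 80},
    {"travel": [0, 0, 0], "roll": 0, "jaw": 80},
    {"travel": [0, 0, 0], "roll": 0, "jaw": 80},
    {"travel": [0, 0, 0], "roll": 0, "jaw": 80},
    {"travel": [0, 0, 0], "roll": 0, "jaw": 80},
  ],
)

```text
clock: 13.6
tool_pos: [0.5098, 0.14, 0.1917]
orientation: [-180.0, -0.0, -0.0]
force: [0.0, -4.5, 0.1]
opening: 0.08
gripper_force: 2.2
```

```bash
cat >> h.py <<'E'
def corner(f=None):
    # lid front-right corner in scene view: template from s2.png
    t=cv2.imread("pics/s2.png",0)[205:235,220:250]
    im=cv2.cvtColor(ctrl.snapshot("scene"),cv2.COLOR_RGB2GRAY)
    r=cv2.matchTemplate(im[180:260,195:275],t,cv2.TM_CCOEFF_NORMED);_,m,_,l=cv2.minMaxLoc(r)
    print("shift px",l[0]-25,l[1]-25,"score",round(m,3),"F",ctrl.get_obs()["force"].round(1))
E
python3 -c "
from h import *
corner()"
```

```text
shift px 0 0 score 0.977 F [ 0.8 -4.8  1.4]
```

Call:
apply_moves(
  targets=[
    {"travel": [0, -1, 0], "roll": 0, "jaw": 80},
    {"travel": [0, 0, 0], "roll": 0, "jaw": 80},
    {"travel": [0, 0, 0], "roll": 0, "jaw": 80},
    {"travel": [0, 0, 0], "roll": 0, "jaw": 80},
    {"travel": [0, 0, 0], "roll": 0, "jaw": 80},
  ],
)

```text
clock: 14.15
tool_pos: [0.5098, 0.1407, 0.1917]
orientation: [180.0, -0.0, -0.0]
force: [1.2, -5.3, -0.1]
opening: 0.0801
gripper_force: 2.2
```

```bash
python3 -c "
from h import *
corner()"
```

```text
shift px 0 -1 score 0.955 F [ 1.8 -5.7  0.1]
```

Call:
apply_moves(
  targets=[
    {"travel": [0, -0.7, 0], "roll": 0, "jaw": 80},
    {"travel": [0, 0, 0], "roll": 0, "jaw": 80},
    {"travel": [0, 0, 0], "roll": 0, "jaw": 80},
    {"travel": [0, 0, 0], "roll": 0, "jaw": 80},
    {"travel": [0, 0, 0], "roll": 0, "jaw": 80},
  ],
)

```text
clock: 14.7
tool_pos: [0.5098, 0.1414, 0.1917]
orientation: [180.0, -0.0, -0.0]
force: [0.1, -4.9, 0.5]
opening: 0.0799
gripper_force: 2.3
```

```bash
python3 -c "
from h import *
corner();snap('scene','s4.png')
a=cv2.imread('pics/s2.png')[130:330,200:440];b=cv2.imread('pics/s4.png')[130:330,200:440]
cv2.imwrite('pics/c4.png',cv2.resize(np.hstack([a,b]),None,fx=1.66,fy=1.66,interpolation=2))"
```

```text
shift px 0 -1 score 0.965 F [ 0.8 -5.2  0.1]
```

View pics/c4.png

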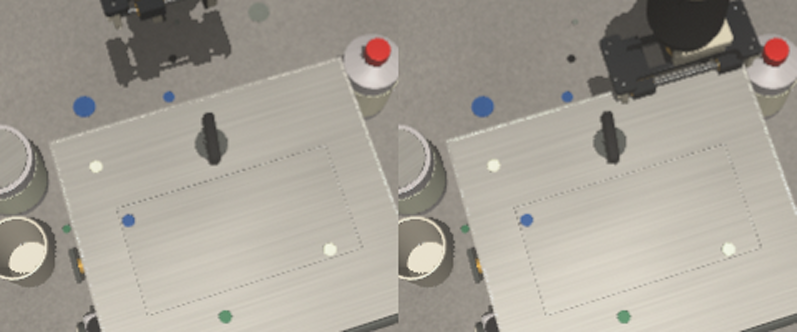

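The left half shows the lid ajar. In the right half, with the finger pushing, the front-right corner has moved about 1 px up and left. I'll check whether that is a rise against the gripper body.

```bash
python3 -c "
from h import *
print(proj('scene',[[.524,-.176,.225],[.524,-.176,.235],[.524,.22,.225],[.524,.22,.235]]))
import cv2
g=lambda f:cv2.imread('pics/'+f,0)
a,b=g('s2.png').astype(np.float32),g('s4.png').astype(np.float32)
for n,(y,x) in dict(fr=(205,220),spotR=(215,245),spotB=(250,265),rear=(300,315),ctrl=(180,235)).items():
    p,q=a[y:y+28,x:x+28],b[y:y+28,x:x+28];print(n,cv2.phaseCorrelate(p,q,cv2.createHanningWindow((28,28),cv2.CV_32F)))
"
```

```text
[[228.30496529 214.41169542]
 [227.40730301 212.81552388]
 [403.05380376 163.16650625]
 [403.69655601 161.17400639]]
fr ((-0.21564595858886726, -0.7578653632494543), 0.9751917505264283)
spotR ((-0.6714772268375793, -0.7901386089809925), 0.7476545418633355)
spotB ((-0.3813385508172207, -0.11534068587848978), 1.0265509382883709)
rear ((0.040188420918291, -0.058228896527907636), 0.9916695621278551)
ctrl ((-0.04266325122430992, -0.024320126081510907), 1.009275065395567)
```

Call:
apply_moves(
  targets=[
    {"travel": [0, -0.7, 0], "roll": 0, "jaw": 80},
    {"travel": [0, 0, 0], "roll": 0, "jaw": 80},
    {"travel": [0, 0, 0], "roll": 0, "jaw": 80},
    {"travel": [0, 0, 0], "roll": 0, "jaw": 80},
  ],
)

```text
clock: 15.2
tool_pos: [0.5099, 0.1421, 0.1917]
orientation: [180.0, -0.0, -0.0]
force: [0.8, -5.4, -0.1]
opening: 0.0801
gripper_force: 2.3
```

```bash
python3 -c "
from h import *
corner();o=ctrl.get_obs();print(o['force'],o['moment'])"
```

```text
shift px 0 -1 score 0.953 F [ 1.2 -5.3  0.5]
[ 1.2301378  -5.34936265  0.52807083] [-2.32009175 -0.55997573 -0.04637255]
```

The lid front is about 5 mm higher than ajar (rear and bench unmoved), so the hook has let go and the lid rests under the gripper body. I'll raise slightly so it follows, then draw back.

Call:
apply_moves(
  targets=[
    {"travel": [0, 0, -2], "roll": 0, "jaw": 80},
    {"travel": [0, 0, -2], "roll": 0, "jaw": 80},
    {"travel": [0, 0, -1], "roll": 0, "jaw": 80},
    {"travel": [0, 0, 0], "roll": 0, "jaw": 80},
    {"travel": [0, 0, 0], "roll": 0, "jaw": 80},
    {"travel": [0, 0, 0], "roll": 0, "jaw": 80},
  ],
)

```text
clock: 15.85
tool_pos: [0.5094, 0.1421, 0.1966]
orientation: [180.0, 0.0, -0.0]
force: [-0.7, -4.8, -0.8]
opening: 0.08
gripper_force: 2.4
```

```bash
python3 -c "
from h import *
o=ctrl.get_obs();print(o['force'])
b=cv2.cvtColor(ctrl.snapshot('scene'),cv2.COLOR_RGB2GRAY).astype(np.float32);a=cv2.imread('pics/s2.png',0).astype(np.float32)
for (y,x) in ((205,220),(215,245),(300,315)): print(cv2.phaseCorrelate(a[y:y+28,x:x+28],b[y:y+28,x:x+28],cv2.createHanningWindow((28,28),cv2.CV_32F)))"
```

```text
[-0.69701639 -4.76276938 -0.84414431]
((-0.7588877983118802, -1.225208987981837), 0.7832822683122423)
((-0.6950432360499761, -1.3186853410439525), 0.9491626008351643)
((0.41489404657217577, 0.04335686321293508), 0.865982846683926)
```

Call:
apply_moves(
  targets=[
    {"travel": [-8, 0, -1], "roll": 0, "jaw": 80},
    {"travel": [-12, 0, 0], "roll": 0, "jaw": 80},
    {"travel": [-15, 0, 0], "roll": 0, "jaw": 80},
    {"travel": [-15, 0, 0], "roll": 0, "jaw": 80},
    {"travel": [-15, 0, 0], "roll": 0, "jaw": 80},
    {"travel": [0, 0, 0], "roll": 0, "jaw": 80},
    {"travel": [0, 0, 0], "roll": 0, "jaw": 80},
    {"travel": [0, 0, 0], "roll": 0, "jaw": 80},
    {"travel": [0, 0, 0], "roll": 0, "jaw": 80},
    {"travel": [0, 0, 0], "roll": 0, "jaw": 80},
  ],
)

```text
clock: 16.9
tool_pos: [0.4449, 0.1423, 0.1974]
orientation: [180.0, 0.0, -0.1]
force: [-0.3, 0.4, -1.3]
opening: 0.0803
gripper_force: 0.0
```

Call:
apply_moves(
  targets=[
    {"travel": [0, 0, 0], "roll": 0, "jaw": 80},
    {"travel": [0, 0, 0], "roll": 0, "jaw": 80},
    {"travel": [0, 0, 0], "roll": 0, "jaw": 80},
    {"travel": [0, 0, 0], "roll": 0, "jaw": 80},
    {"travel": [0, 0, 0], "roll": 0, "jaw": 80},
    {"travel": [0, 0, 0], "roll": 0, "jaw": 80},
    {"travel": [0, 0, 0], "roll": 0, "jaw": 80},
    {"travel": [0, 0, 0], "roll": 0, "jaw": 80},
    {"travel": [0, 0, 0], "roll": 0, "jaw": 80},
    {"travel": [0, 0, 0], "roll": 0, "jaw": 80},
  ],
)

```text
clock: 17.9
tool_pos: [0.4447, 0.1424, 0.1976]
orientation: [-180.0, -0.0, -0.0]
force: [0.1, -0.3, 0.6]
opening: 0.08
gripper_force: 0.0
```

Call:
apply_moves(
  targets=[
    {"travel": [0, 0, 0], "roll": 0, "jaw": 80},
    {"travel": [0, 0, 0], "roll": 0, "jaw": 80},
    {"travel": [0, 0, 0], "roll": 0, "jaw": 80},
    {"travel": [0, 0, 0], "roll": 0, "jaw": 80},
    {"travel": [0, 0, 0], "roll": 0, "jaw": 80},
    {"travel": [0, 0, 0], "roll": 0, "jaw": 80},
    {"travel": [0, 0, 0], "roll": 0, "jaw": 80},
    {"travel": [0, 0, 0], "roll": 0, "jaw": 80},
    {"travel": [0, 0, 0], "roll": 0, "jaw": 80},
    {"travel": [0, 0, 0], "roll": 0, "jaw": 80},
  ],
)

```text
clock: 18.9
tool_pos: [0.4447, 0.1423, 0.1976]
orientation: [-180.0, -0.0, -0.0]
force: [0.7, 0.6, 0.6]
opening: 0.08
gripper_force: 0.0
```

```bash
python3 -c "
from h import *
a=snap('scene','s5.png').astype(int)
for i in range(10): b=ctrl.snapshot('scene').astype(int)
print(abs(a-b).max(),(abs(a-b)>25).sum(),ctrl.get_obs()['force'])"
```

```text
44 72 [-0.30046874 -0.89315993 -0.24801815]
```

View pics/s5.png

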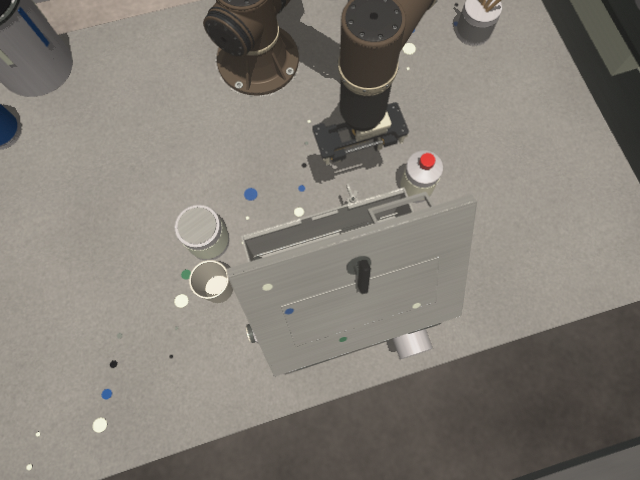

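The picture shows the lid swung far up, its front edge running from (230,270) to (475,203), the tank open, and the tins and cup in place. I'll wait a little and check that it has settled at its stop.

Call:
apply_moves(
  targets=[
    {"travel": [0, 0, 0], "roll": 0, "jaw": 80},
    {"travel": [0, 0, 0], "roll": 0, "jaw": 80},
    {"travel": [0, 0, 0], "roll": 0, "jaw": 80},
    {"travel": [0, 0, 0], "roll": 0, "jaw": 80},
    {"travel": [0, 0, 0], "roll": 0, "jaw": 80},
    {"travel": [0, 0, 0], "roll": 0, "jaw": 80},
    {"travel": [0, 0, 0], "roll": 0, "jaw": 80},
    {"travel": [0, 0, 0], "roll": 0, "jaw": 80},
    {"travel": [0, 0, 0], "roll": 0, "jaw": 80},
    {"travel": [0, 0, 0], "roll": 0, "jaw": 80},
  ],
)

```text
clock: 20.45
tool_pos: [0.4447, 0.1424, 0.1976]
orientation: [180.0, 0.0, -0.0]
force: [0.5, -0.1, -0.3]
opening: 0.08
gripper_force: 0.0
```

Call:
apply_moves(
  targets=[
    {"travel": [0, 0, 0], "roll": 0, "jaw": 80},
    {"travel": [0, 0, 0], "roll": 0, "jaw": 80},
    {"travel": [0, 0, 0], "roll": 0, "jaw": 80},
    {"travel": [0, 0, 0], "roll": 0, "jaw": 80},
    {"travel": [0, 0, 0], "roll": 0, "jaw": 80},
    {"travel": [0, 0, 0], "roll": 0, "jaw": 80},
    {"travel": [0, 0, 0], "roll": 0, "jaw": 80},
    {"travel": [0, 0, 0], "roll": 0, "jaw": 80},
    {"travel": [0, 0, 0], "roll": 0, "jaw": 80},
    {"travel": [0, 0, 0], "roll": 0, "jaw": 80},
  ],
)

```text
clock: 21.45
tool_pos: [0.4447, 0.1423, 0.1976]
orientation: [180.0, -0.0, -0.0]
force: [0.5, -0.2, -0.1]
opening: 0.0801
gripper_force: 0.0
```

```bash
python3 -c "
from h import *
s=cv2.imread('pics/s5.png')[:,:,::-1].astype(int)
a=snap('scene','s6.png').astype(int)
for i in range(10): b=ctrl.snapshot('scene').astype(int)
print((abs(a-b)>25).sum(),(abs(a-s)>25).sum())
for t in (.9,1.05,1.15):
  # top surface 10 above origin; front corners
  c,q=np.cos(t),np.sin(t);x=.862-.34*c+.01*q;z=.19+.34*q+.01*c
  print(t,proj('scene',[[x,-.177,z],[x,.223,z]]).round(0).tolist())"
```

```text
0 65
0.9 [[220.0, 240.0], [452.0, 171.0]]
1.05 [[223.0, 260.0], [466.0, 187.0]]
1.15 [[227.0, 277.0], [476.0, 201.0]]
```

The lid is still, and its corners match a 1.15 rad opening. I'll hand the job in.

```bash
python3 -c "
from plant import ctrl
print(ctrl.close_job())"
```

```text
the job is handed in; nothing more can be done
None
```

The washer is open and the job is handed in (verdict not shown): the T-handle is turned about 82°, the catch was freed with about 5 N, the lid stands still at its 1.15 rad stop, and the tins and cup look unmoved.

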